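Turn the condiment carousel to the hot dog

TASK

Bring the relish dish (the widest, lowest pot on the condiment carousel) round to the plate: push on the carousel's wooden spokes with a fingertip, gently, until the dish stands squarely in line with the fixed wooden tongue that points to the plate, and leave it at rest there. Push on the spokes only: do not touch the pots or the round deck, do not pinch, lift or spin anything hard, and leave all the other things on the counter where they stand.

Things in the scene. Friction and masses are not known exactly. Their poses are not given: they have to be found in the camera images.
- carousel (a joint): turning angle of the carousel in rad; 0 at the start, grows counterclockwise seen from above; turns either way for more than a full turn without a stop. The bearing drags a little (about 1 N at the spokes' ends), there is no spring, and it stays where it is left; pushed slowly it hardly coasts
- hub (a point): point on the carousel's vertical turning axis, level with the top of its round wooden deck (196 mm across, top 30 mm above the table). A steel post 24 mm thick with a ball on top (113 mm above the table) stands on the axis
- serve (a point): the serving point: 62 mm from the turning axis, level with the deck's top, on the line from the axis along the middle of the fixed dark wooden tongue. The dish belongs over it. It does not turn with the carousel
- tongue_tip (a point): upper outer tip of the fixed tongue, 210 mm from the axis. The tongue is 34 mm wide and only 8 mm thick, lies on the table, comes out from under the deck and points to the plate
- spoke_a: one of three identical upright wooden boards (spokes) on the carousel, 120 deg apart, midway between the pots. 8 mm thick, 36 mm high (z 32 to 68 mm above the table), running out to 145 mm from the turning axis, so its outer 47 mm stand free beyond the deck's rim. Origin: in the middle of the board's thickness and height, 125 mm from the axis, in the free part; x points outward, y is normal to the board's face
- spoke_b: one of three identical upright wooden boards (spokes) on the carousel, 120 deg apart, midway between the pots. 8 mm thick, 36 mm high (z 32 to 68 mm above the table), running out to 145 mm from the turning axis, so its outer 47 mm stand free beyond the deck's rim. Origin: in the middle of the board's thickness and height, 125 mm from the axis, in the free part; x points outward, y is normal to the board's face
- spoke_c: one of three identical upright wooden boards (spokes) on the carousel, 120 deg apart, midway between the pots. 8 mm thick, 36 mm high (z 32 to 68 mm above the table), running out to 145 mm from the turning axis, so its outer 47 mm stand free beyond the deck's rim. Origin: in the middle of the board's thickness and height, 125 mm from the axis, in the free part; x points outward, y is normal to the board's face
- relish_dish: relish dish: the widest and lowest of three white pots standing loose on the deck, open, 68 mm across, 34 mm high, with chopped pickles inside. Origin under its centre, 62 mm from the turning axis
- narrow_jar: white jar with a steel lid, 48 mm across, 62 mm high (the tallest of the three pots), loose on the deck 62 mm from the axis. Origin under its centre
- egg_cup: narrow open white cup, 44 mm across, 46 mm high, loose on the deck 62 mm from the axis. Origin under its centre
- deck: the carousel's round wooden deck, 196 mm across, from 18 to 30 mm above the table. Origin on the turning axis at table height
- plate: slate-blue plate, 200 mm across, 14 mm high, with a hot dog on it (to about 57 mm high); stands beyond the tip of the tongue. Origin under its centre
- salt: white tapered salt shaker, 40 mm across, 70 mm high, near the carousel. Origin under its centre
- spice_tin: small closed steel tin, 42 mm across, 55 mm high, near the carousel. Origin under its centre
- ketchup: tall dark-red bottle with a white cap, 60 mm across, 180 mm high. Origin under its centre
- pickles: green glass jar, 68 mm across, 100 mm high. Origin under its centre
- mill: dark wooden pepper mill, 56 mm across, 170 mm high. Origin under its centre
- mug: slate-blue mug, 80 mm across, 90 mm high. Origin under its centre
- knife: kitchen knife lying on the chopping board, 235 mm long. Origin at the joint of blade and handle

How it is judged:
By the outcome, as a careful person would: the job done as asked, in the order asked, and still so for the second after the job is handed in, with the robot touching nothing.
It also fails if it takes over 48 s, if anything falls off the work surface, if the arm or the gripper's body presses on something with over 40 N, if the wrist force passes 120 N, or if a joint passes its speed limit or range.

ROBOT

A 6-joint arm with a two-finger parallel gripper is mounted at the origin on the work surface. World frame = base frame: x ahead of the robot, y to its left, z up, the work surface at z = 0. Lengths are in m, angles in degrees, forces in N, time in s.
With the tool pointing down it reaches from about 0.4 to 0.825 m from the base axis. Payload 7 kg.
Tool frame: the origin (TCP) lies on the centre line of the jaws, within the pads' length; the fingertips stand 11 mm ahead of it and the grasp point (between the pads) lies 8 mm behind it; z points along the fingers, y is the direction in which the jaws open and shut (so a half turn about z gives the same grasp; the last joint's range is limited). The gripper opens to 88 mm and grips with 3 to 60 N. Pads are 19 mm wide; open, the fingers measure 130 mm over their backs; the gripper's body (78 mm by 193 mm) begins 47 mm behind the grasp point.
Start: joints at [-49.441, 20.546, 0.682, 0, -70.136, -16.507], TCP at [0.275, -0.616, 0.238] pointing down, gripper open.
Joint ranges: [-176.03, 176.03], [-82.01, 121.73], [-58.28, 71.71], [-173.87, 95.51], [-174.79, -0.11], [-173.66, 173.66]. Speed limits (degrees/s): [136.94, 136.94, 172.46, 180, 180, 180].

INTERFACE

Orientations are given as [roll, pitch, yaw] about the fixed x, y, z axes, in that order (R = Rz(yaw) Ry(pitch) Rx(roll)).
In Python, from plant import ctrl, cams, order gives the robot as it stands.
- The arm moves only by the tool jog_arm, never from a script. Its argument "motion" is a list of rows, each an object with "offset": the shift along the tool's x, y, z in mm, a list of three; "roll": the turn about the tool's z in rad; "hand": the finger opening in mm, from 0 to 87.6. A call has 1 to 20 rows; each row is the pose to reach, as a shift and turn from the pose commanded when the call began, along the tool's axes at that moment; what a row does not reach only later rows make up. A row lasts 1/12 s, in which the tool goes at most 41.7 mm and 7.16 degrees, less where a joint would pass 70% of its speed; a pose out of reach is approached as far as the arm can. A call with a gripper value outside its range is refused whole. The fingers move at their own pace and stop on an object; the grip force is fixed at half the most. Time passes only in rows, so rows that repeat a pose let the fingers close. It gives the time, the measured TCP pose, the force and the opening at its end, in the units of the state.
- ctrl.get_obs(): the state, without advancing time (a new reading comes with each control period).
- cams.snapshot(name): name is "scene" or "top" or "wrist"; returns a dict with "img" (420x560x3 uint8, red, green, blue), "K" (3x3 intrinsics, pixels), "cam_to_world" (4x4, takes a point from camera to world coordinates); the wrist camera has in their place "T_tool_cam" (4x4, takes a point from camera to tool coordinates, whose origin is the TCP and whose axes are the flange's). Camera axes: x right, y down, z forward; pixel columns grow to the right and rows downward; lengths in m; the calibration is good to about 2 mm. A picture is of the moment at which its call begins: read the wrist's pose just before it. There is no depth.
- order.close_job(): hands the job in, once; it reports no verdict.
The state is a dict: "clock": time; "joint_pos": joint angles; "qvel": joint speeds; "tau": joint torques, N m; "tool_pos": TCP position; "orientation": TCP orientation; "force": force on the tool from outside, world axes, zero at the start; "moment": the same for the moment, N m; "opening": finger opening in m.
Only numpy, scipy, OpenCV 4.12 (cv2) and the standard library are available. Lean on these libraries where they do the work, as an engineer would, in place of code of your own. Each camera call takes 0.05 s, during which the arm holds its last target. There are 200 camera calls.

## Working session

There is one attempt and no reset: what is moved stays moved. The work goes in short steps, Python scripts to look and compute and a tool call to move; the robot and the scene stay as the last step left them, time stands still between calls to the robot, and variables do not carry over. Pictures are saved under pics/ and viewed, about 8 in all and at most 12, crops included, and the job is handed in when it is done.

Besides the shell and the picture viewer there is one more tool, called after ">>>" by a JSON object that holds its "name" and its "arguments". jog_arm: Moves the arm, as the interface text tells. Its arguments: {"type":"object","properties":{"motion":{"type":"array"}},"required":["motion"]}

```bash
mkdir -p pics; python3 - <<'E'
from plant import ctrl,cams
import cv2,numpy as np
o=ctrl.get_obs();print(o)
for n in("top","scene"):
    s=cams.snapshot(n);cv2.imwrite(f"pics/{n}0.png",s["img"][:,:,::-1]);print(n,s["K"].tolist(),np.round(s["cam_to_world"],4).tolist())
E
```

```text
{'clock': 0.0, 'joint_pos': array([-4.94406242e+01,  2.05923055e+01,  6.33219690e-01, -2.10575633e-02,
       -7.01347112e+01, -1.65062876e+01]), 'qvel': array([-0.01472736,  0.08073145, -0.06420817,  0.02279776,  0.03448917,
        0.12416403]), 'tau': array([ 3.24252669e-04, -5.82723498e+01,  2.93041545e+01,  6.99675098e+00,
        6.74502837e-03, -2.27330665e-04]), 'tool_pos': array([ 0.27490143, -0.61596845,  0.23660568]), 'orientation': array([ 1.79904444e+02, -7.67291905e-03, -1.55954077e+02]), 'force': array([-0.06784259,  0.27944054,  0.58927933]), 'moment': array([ 0.04925219,  0.02431062, -0.03613632]), 'opening': 0.08741082718175715}
top [[463.5154548274252, 0.0, 284.7905271800069], [0.0, 463.5154548274252, 204.07620652485375], [0.0, 0.0, 1.0]] [[-0.0244, -0.9876, 0.1552, 0.3133], [-0.9996, 0.022, -0.017, -0.0443], [0.0133, -0.1556, -0.9877, 1.6995], [0.0, 0.0, 0.0, 1.0]]
scene [[540.4674162990443, 0.0, 281.9576149492703], [0.0, 540.4674162990443, 219.0638974310321], [0.0, 0.0, 1.0]] [[0.4218, 0.5444, -0.7251, 1.6525], [0.9067, -0.2442, 0.344, -0.5663], [0.0102, -0.8025, -0.5966, 0.9833], [0.0, 0.0, 0.0, 1.0]]
```

View pics/top0.png

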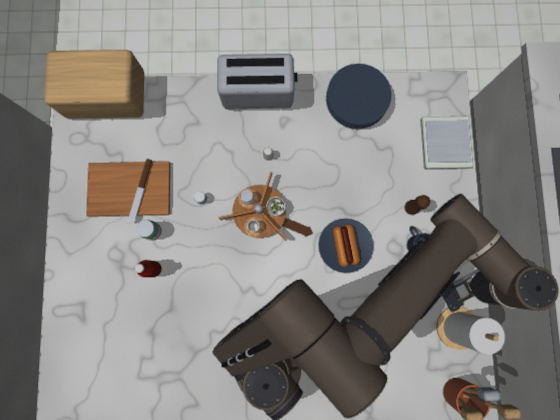

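View pics/scene0.png

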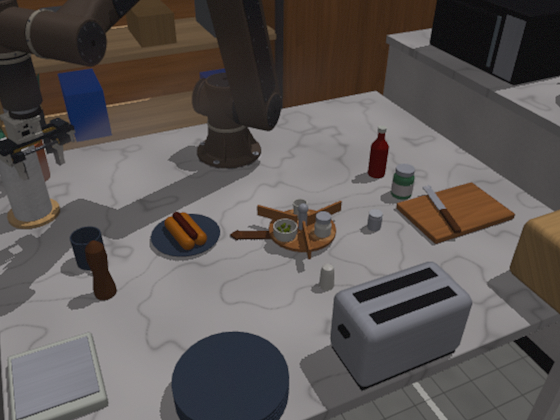

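The top view shows the carousel at about (259,210), the dish at (276,206), the tongue toward (310,232), and the plate at (346,245). I'll enlarge both views.

```bash
python3 - <<'E'
import cv2,numpy as np
t=cv2.imread("pics/top0.png")[140:260,190:330]; s=cv2.imread("pics/scene0.png")[180:300,220:360]
t=cv2.resize(t,None,fx=5.5,fy=5,interpolation=cv2.INTER_CUBIC) if 0 else cv2.resize(t,None,fx=5,fy=5,interpolation=cv2.INTER_CUBIC)
s=cv2.resize(s,None,fx=5,fy=5,interpolation=cv2.INTER_CUBIC)
cv2.imwrite("pics/t1.png",t);cv2.imwrite("pics/s1.png",s)
E
```

```text
(no output)
```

View pics/t1.png

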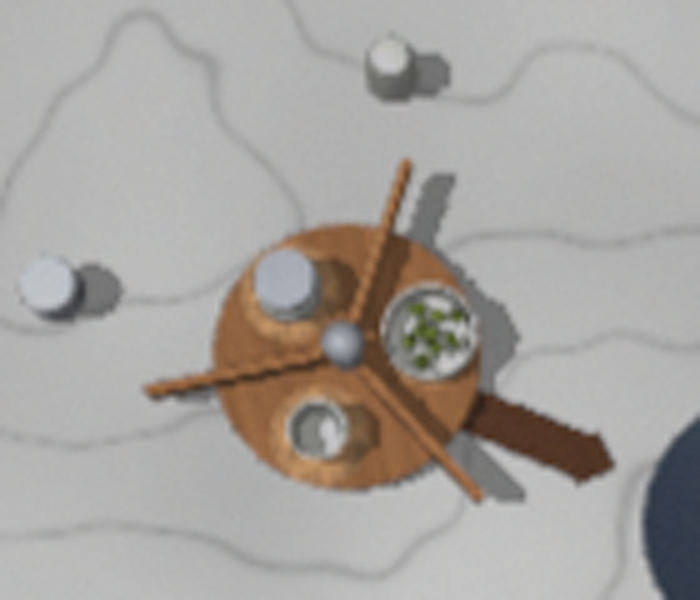

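Enlarged crop of the top view: spoke ends are at (407,162), (150,390) and (478,497). The dish rim centre is at (430,331), the tongue tip at (612,466) and the ball at (343,344). Salt is near (390,70) and the tin near (48,288).

```bash
cat > h.py <<'E'
import numpy as np
from plant import ctrl,cams
def ray(s,uv,z,T=None):
    T=s["cam_to_world"] if T is None else T
    d=T[:3,:3]@np.linalg.inv(s["K"])@[*uv,1]; c=T[:3,3]
    return (c+d*(z-c[2])/d[2])[:2]
def pix(s,P,T=None):
    T=s["cam_to_world"] if T is None else T
    q=s["K"]@(T[:3,:3].T@(np.array(P)-T[:3,3])); return q[:2]/q[2]
E
python3 - <<'E'
from h import *
s=cams.snapshot("top")
p=lambda u,v,z:ray(s,(190+u/5-.4,140+v/5-.4),z)
sp=[p(407,162,.066),p(150,390,.066),p(478,497,.066)]
h=np.mean(sp,0); print("hub tips",h,"deck",p(346,357,.03),"ball",p(343,344,.101))
D=lambda q:(np.degrees(np.arctan2(*(q-h)[::-1])).round(1),np.linalg.norm(q-h).round(4),q.round(4))
for q in sp: print("spoke",D(q))
print("dish",D(p(430,331,.064)));print("dish2",D(p(432,340,.05)))
for n,q in dict(tip=p(612,466,.008),corn1=p(600,433,.008),corn2=p(582,482,.008),rim1=p(487,394,.008),rim2=p(470,428,.008),salt=p(392,92,.01),tin=p(60,298,.01),plate_left=p(643,520,.014)).items(): print(n,D(q))
E
```

```text
hub tips [0.55332729 0.02119714] deck [0.55223999 0.02210046] ball [0.55127014 0.02122163]
spoke (np.float64(-19.1), np.float64(0.1426), array([ 0.6881, -0.0255]))
spoke (np.float64(100.9), np.float64(0.1412), array([0.5266, 0.1599]))
spoke (np.float64(-139.6), np.float64(0.1419), array([ 0.4453, -0.0708]))
dish (np.float64(-79.3), np.float64(0.0617), array([ 0.5648, -0.0395]))
dish2 (np.float64(-83.5), np.float64(0.0623), array([ 0.5603, -0.0407]))
tip (np.float64(-113.4), np.float64(0.2088), array([ 0.4704, -0.1704]))
corn1 (np.float64(-107.7), np.float64(0.1927), array([ 0.4949, -0.1624]))
corn2 (np.float64(-119.1), np.float64(0.1937), array([ 0.4592, -0.148 ]))
rim1 (np.float64(-105.3), np.float64(0.1051), array([ 0.5256, -0.0802]))
rim2 (np.float64(-120.8), np.float64(0.1028), array([ 0.5007, -0.0671]))
salt (np.float64(-10.1), np.float64(0.2047), array([ 0.7549, -0.0147]))
tin (np.float64(76.6), np.float64(0.2177), array([0.6038, 0.2329]))
plate_left (np.float64(-120.2), np.float64(0.2456), array([ 0.43  , -0.1912]))
```

View pics/s1.png

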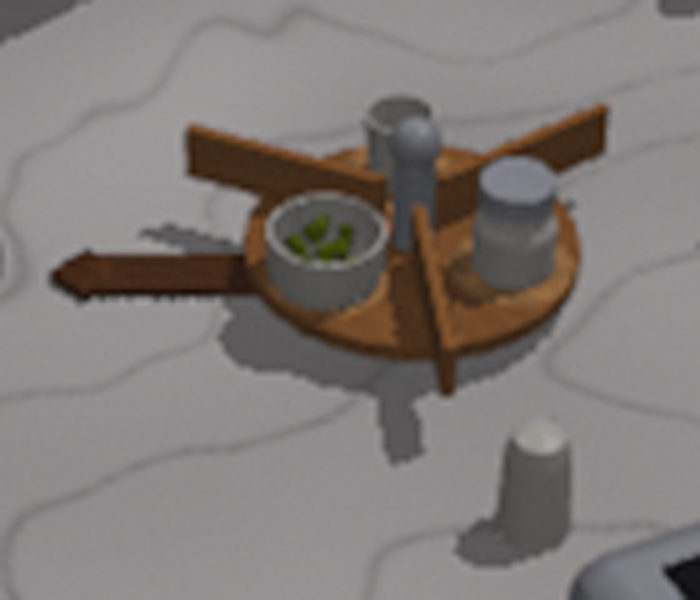

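Scene crop agrees: dish on the plate side beside the tongue, one spoke (A) at about (430,300) pointing toward the salt. The dish must go about 34° clockwise. I'll push spoke A, at −19°, on its counterclockwise face, with closed fingers rotating along with it. Next I compute the move to above the start point.

```bash
cat >> h.py <<'E'
from scipy.spatial.transform import Rotation as Ro
H=np.array([.553,.0212])
def goal(th,r,d,z):  # pose beside a spoke at angle th (deg): d m CCW of its mid plane; tool x inward
    e=np.array([np.cos(np.radians(th)),np.sin(np.radians(th))]); n=np.array([-e[1],e[0]])
    return np.r_[H+r*e+d*n,z], Ro.from_euler("xyz",[180,0,th+180],degrees=True)
def rel(g,o=None):
    o=o or ctrl.get_obs(); R0=Ro.from_euler("xyz",o["orientation"],degrees=True)
    return (R0.inv().apply(g[0]-o["tool_pos"])*1000).round(1),(R0.inv()*g[1]).as_rotvec().round(3)
E
python3 - <<'E'
from h import *
g=goal(-19.1,.125,.040,.237);print(g[0],rel(g))
E
```

```text
[0.68420733 0.01809572 0.237     ] (array([-6.322e+02,  4.123e+02,  3.000e-01]), array([ 0.001, -0.001,  0.753]))
```

>>> {"name": "jog_arm", "arguments": {"motion": [{"offset": [-10, 7, 0], "roll": 0, "hand": 0}, {"offset": [-30, 20, 0], "roll": 0, "hand": 0}, {"offset": [-60, 40, 0], "roll": 0, "hand": 0}, {"offset": [-90, 60, 0], "roll": 0, "hand": 0}, {"offset": [-125, 82, 0], "roll": 0, "hand": 0}, {"offset": [-160, 104, 0], "roll": 0, "hand": 0}, {"offset": [-195, 127, 0], "roll": 0, "hand": 0}, {"offset": [-230, 150, 0], "roll": 0, "hand": 0}, {"offset": [-265, 173, 0], "roll": 0, "hand": 0}, {"offset": [-300, 196, 0], "roll": 0, "hand": 0}, {"offset": [-335, 218, 0], "roll": 0, "hand": 0}, {"offset": [-370, 241, 0], "roll": 0, "hand": 0}, {"offset": [-405, 264, 0], "roll": 0, "hand": 0}, {"offset": [-440, 287, 0], "roll": 0, "hand": 0}, {"offset": [-475, 310, 0], "roll": 0, "hand": 0}, {"offset": [-510, 333, 0], "roll": 0, "hand": 0}, {"offset": [-545, 355, 0], "roll": 0, "hand": 0}, {"offset": [-580, 378, 0], "roll": 0, "hand": 0}, {"offset": [-610, 398, 0], "roll": 0, "hand": 0}, {"offset": [-632, 412, 0], "roll": 0, "hand": 0}]}}

```text
clock: 1.82
tool_pos: [0.6852, 0.0211, 0.237]
orientation: [180.0, -0.0, -155.8]
force: [0.1, -0.7, -0.3]
opening: 0.0002
```

>>> {"name": "jog_arm", "arguments": {"motion": [{"offset": [0, 0, 0], "roll": 0.06, "hand": 0}, {"offset": [0, 0, 0], "roll": 0.15, "hand": 0}, {"offset": [0, 0, 0], "roll": 0.25, "hand": 0}, {"offset": [0, 0, 0], "roll": 0.35, "hand": 0}, {"offset": [0, 0, 0], "roll": 0.45, "hand": 0}, {"offset": [0, 0, 0], "roll": 0.55, "hand": 0}, {"offset": [0, 0, 0], "roll": 0.65, "hand": 0}, {"offset": [0, 0, 0], "roll": 0.72, "hand": 0}, {"offset": [0, 0, 0], "roll": 0.753, "hand": 0}, {"offset": [0, 0, 0], "roll": 0.753, "hand": 0}, {"offset": [0, 0, 0], "roll": 0.753, "hand": 0}]}}

```text
clock: 2.73
tool_pos: [0.684, 0.0178, 0.2374]
orientation: [-180.0, -0.0, 161.0]
force: [-0.2, 0.3, -0.9]
opening: 0.0
```

```bash
python3 - <<'E'
from h import *
import cv2
o=ctrl.get_obs(); s=cams.snapshot("wrist")
print(o["clock"],o["joint_pos"].round(1),o["tool_pos"],o["orientation"],o["opening"],o["force"])
print(rel(goal(-19.1,.125,.040,.061)))
T=np.eye(4);T[:3,:3]=Ro.from_euler("xyz",o["orientation"],degrees=True).as_matrix();T[:3,3]=o["tool_pos"];T=T@s["T_tool_cam"];np.savez("w1.npz",T=T,K=s["K"])
print("pred px: hub ball",pix(s,[*H,.113],T),"spoke tip",pix(s,[.553+.145*np.cos(np.radians(-19.1)),.0212+.145*np.sin(np.radians(-19.1)),.068],T),"salt",pix(s,[.755,-.015,0.],T),"fingertip",pix(s,o["tool_pos"]-[0,0,.011],T))
cv2.imwrite("pics/w1.png",s["img"][:,:,::-1])
E
```

```text
2.7333 [  17.8   21.4    2.    -0.   -70.6 -126.8] [0.68398577 0.01782966 0.23742035] [-1.79997385e+02 -1.74967674e-02  1.60997961e+02] 3.537720854752583e-05 [-0.20891862  0.27951937 -0.94681551]
(array([-1.000e-01,  4.000e-01,  1.765e+02]), array([-0.   , -0.   ,  0.002]))
pred px: hub ball [228.50888991  38.03297138] spoke tip [241.09244183 217.37429638] salt [276.17007211 249.5579982 ] fingertip [284.94552708 263.86904634]
```

View pics/w1.png

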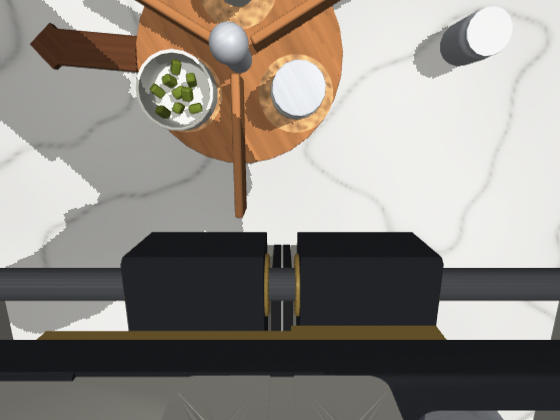

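The wrist view matches the predictions: spoke end (240,217), ball (228,42), dish rim centre (176,90), tongue tip (31,44). The way down beside the spoke is free. I'll check the angles from this view.

```bash
python3 - <<'E'
from h import *
import cv2
w=dict(np.load("w1.npz"));T=w["T"]
D=lambda uv,z:(lambda q:(np.degrees(np.arctan2(*(q-H)[::-1])).round(1),np.linalg.norm(q-H).round(4),q.round(4)))(ray(w,uv,z,T))
print("ball",D((228.5,41),.107))
print("dish",D((176,90),.064),"tip",D((31,44),.008),"spoke tip",D((240,216),.068),"salt base",D((462,58),.0))
im=cv2.imread("pics/w1.png");cv2.imwrite("pics/w1c.png",cv2.resize(im[0:230,20:280],None,fx=3,fy=3*.87*1.15 if 0 else 2.6,interpolation=cv2.INTER_CUBIC))
E
```

```text
ball (np.float64(-71.4), np.float64(0.0012), array([0.5534, 0.0201]))
dish (np.float64(-79.2), np.float64(0.0624), array([ 0.5647, -0.0401])) tip (np.float64(-113.6), np.float64(0.2115), array([ 0.4683, -0.1726])) spoke tip (np.float64(-19.5), np.float64(0.1437), array([ 0.6884, -0.0267])) salt base (np.float64(72.4), np.float64(0.2226), array([0.6203, 0.2334]))
```

View pics/w1c.png

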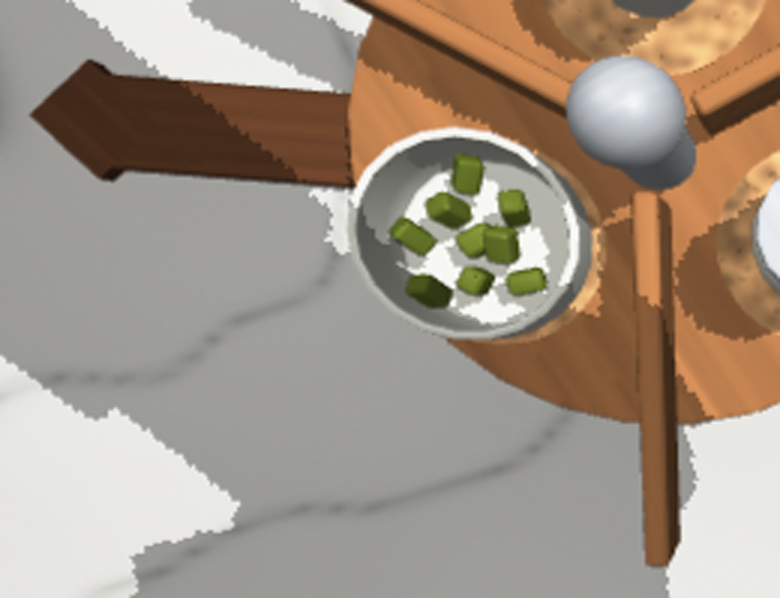

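>>> {"name": "jog_arm", "arguments": {"motion": [{"offset": [0, 0, 10], "roll": 0, "hand": 0}, {"offset": [0, 0, 25], "roll": 0, "hand": 0}, {"offset": [0, 0, 42], "roll": 0, "hand": 0}, {"offset": [0, 0, 60], "roll": 0, "hand": 0}, {"offset": [0, 0, 78], "roll": 0, "hand": 0}, {"offset": [0, 0, 96], "roll": 0, "hand": 0}, {"offset": [0, 0, 114], "roll": 0, "hand": 0}, {"offset": [0, 0, 130], "roll": 0, "hand": 0}, {"offset": [0, 0, 145], "roll": 0, "hand": 0}, {"offset": [0, 0, 158], "roll": 0, "hand": 0}, {"offset": [0, 0, 168], "roll": 0, "hand": 0}, {"offset": [0, 0, 174], "roll": 0, "hand": 0}, {"offset": [0, 0, 174], "roll": 0, "hand": 0}]}}

```text
clock: 3.87
tool_pos: [0.6835, 0.0173, 0.0619]
orientation: [-179.9, -0.1, 160.9]
force: [-0.1, 0.5, -0.1]
opening: 0.0004
```

```bash
cat >> h.py <<'E'
def rows(g0,gs):
    for g in gs:
        print((g0[1].inv().apply(g[0]-g0[0])*1000).round(1).tolist(),(g0[1].inv()*g[1]).as_rotvec()[2].round(3))
E
python3 - <<'E'
from h import *
rows(goal(-19.1,.125,.040,.063),[goal(-19.1,.125,.040-.002*k,.063) for k in range(1,7)]+[goal(-19.1-.9*k,.125,.028,.063) for k in range(1,15)])
print()
rows(goal(-31.7,.125,.028,.063),[goal(-31.7-.9*k,.125,.028,.063) for k in range(1,19)])
E
```

```text
[0.0, -2.0, -0.0] 0.0
[0.0, -4.0, -0.0] 0.0
[0.0, -6.0, -0.0] 0.0
[0.0, -8.0, -0.0] 0.0
[0.0, -10.0, -0.0] 0.0
[0.0, -12.0, -0.0] 0.0
[-0.4, -14.0, -0.0] 0.016
[-0.8, -15.9, -0.0] 0.031
[-1.2, -17.9, -0.0] 0.047
[-1.5, -19.9, -0.0] 0.063
[-1.8, -21.9, -0.0] 0.079
[-2.1, -23.9, -0.0] 0.094
[-2.3, -25.9, -0.0] 0.11
[-2.5, -27.9, -0.0] 0.126
[-2.7, -29.9, -0.0] 0.141
[-2.8, -31.9, -0.0] 0.157
[-3.0, -33.9, -0.0] 0.173
[-3.0, -35.9, -0.0] 0.188
[-3.1, -37.9, -0.0] 0.204
[-3.1, -39.9, -0.0] 0.22

[-0.4, -2.0, -0.0] 0.016
[-0.8, -3.9, -0.0] 0.031
[-1.2, -5.9, -0.0] 0.047
[-1.5, -7.9, -0.0] 0.063
[-1.8, -9.9, -0.0] 0.079
[-2.1, -11.9, -0.0] 0.094
[-2.3, -13.9, -0.0] 0.11
[-2.5, -15.9, -0.0] 0.126
[-2.7, -17.9, -0.0] 0.141
[-2.8, -19.9, -0.0] 0.157
[-3.0, -21.9, -0.0] 0.173
[-3.0, -23.9, -0.0] 0.188
[-3.1, -25.9, -0.0] 0.204
[-3.1, -27.9, -0.0] 0.22
[-3.1, -30.0, -0.0] 0.236
[-3.0, -32.0, -0.0] 0.251
[-3.0, -34.0, -0.0] 0.267
[-2.8, -36.0, -0.0] 0.283
```

>>> {"name": "jog_arm", "arguments": {"motion": [{"offset": [0, -2, 0], "roll": 0, "hand": 0}, {"offset": [0, -4, 0], "roll": 0, "hand": 0}, {"offset": [0, -6, 0], "roll": 0, "hand": 0}, {"offset": [0, -8, 0], "roll": 0, "hand": 0}, {"offset": [0, -10, 0], "roll": 0, "hand": 0}, {"offset": [0, -12, 0], "roll": 0, "hand": 0}, {"offset": [-0.4, -14, 0], "roll": 0.016, "hand": 0}, {"offset": [-0.8, -16, 0], "roll": 0.031, "hand": 0}, {"offset": [-1.2, -18, 0], "roll": 0.047, "hand": 0}, {"offset": [-1.5, -20, 0], "roll": 0.063, "hand": 0}, {"offset": [-1.8, -22, 0], "roll": 0.079, "hand": 0}, {"offset": [-2.1, -24, 0], "roll": 0.094, "hand": 0}, {"offset": [-2.3, -26, 0], "roll": 0.11, "hand": 0}, {"offset": [-2.5, -28, 0], "roll": 0.126, "hand": 0}, {"offset": [-2.7, -30, 0], "roll": 0.141, "hand": 0}, {"offset": [-2.8, -32, 0], "roll": 0.157, "hand": 0}, {"offset": [-3, -34, 0], "roll": 0.173, "hand": 0}, {"offset": [-3, -36, 0], "roll": 0.188, "hand": 0}, {"offset": [-3.1, -38, 0], "roll": 0.204, "hand": 0}, {"offset": [-3.1, -40, 0], "roll": 0.22, "hand": 0}]}}

```text
clock: 5.53
tool_pos: [0.6741, -0.0216, 0.0636]
orientation: [180.0, 0.0, 148.2]
force: [0.5, 1.1, 0.6]
opening: 0.0005
```

```bash
cat >> h.py <<'E'
def wrist(name):
    import cv2
    o=ctrl.get_obs(); s=cams.snapshot("wrist"); cv2.imwrite(name,s["img"][:,:,::-1])
    T=np.eye(4);T[:3,:3]=Ro.from_euler("xyz",o["orientation"],degrees=True).as_matrix();T[:3,3]=o["tool_pos"];T=T@s["T_tool_cam"]
    np.savez(name.replace("png","npz"),T=T,K=s["K"]); print(o["clock"],o["tool_pos"],o["orientation"].round(2),o["force"].round(2)); return s,T
E
python3 - <<'E'
from h import *
import cv2
wrist("pics/w2.png")
s=cams.snapshot("top");i=s["img"][140:260,190:330,::-1];cv2.imwrite("pics/t2.png",i)
w=cv2.imread("pics/w2.png")
cv2.imwrite("pics/c2.png",np.vstack([cv2.resize(w,(400,300)),cv2.resize(i,(400,300),interpolation=cv2.INTER_CUBIC)]))
E
```

```text
5.5333 [ 0.67410917 -0.0215637   0.06359048] [180.     0.   148.21] [0.5  1.1  0.61]
```

View pics/c2.png

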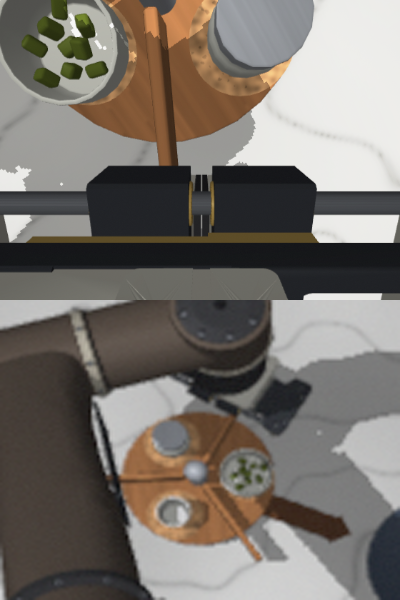

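Composite: the wrist view shows the spoke running under the left finger near (168,165). The top view shows the dish at (247,473) and spoke C's end at (258,558). I'll get the angle from those.

```bash
python3 - <<'E'
from h import *
s=cams.snapshot("top")
D=lambda u,v,z:(lambda q:(np.degrees(np.arctan2(*(q-H)[::-1])).round(1),np.linalg.norm(q-H).round(4)))(ray(s,(190+u*.35-.3,140+(v-300)*.4-.3),z))
print(D(247,473,.064),D(259,558,.066),D(108,479,.066))
w=dict(np.load("pics/w2.npz"))
for uv in((152,10),(167,163)): 
    q=ray(w,(uv[0]*1.4,uv[1]*1.4),.068,w["T"]); print(q,np.degrees(np.arctan2(*(q-H)[::-1])),np.linalg.norm(q-H))
E
```

```text
(np.float64(-89.5), np.float64(0.0624)) (np.float64(-148.4), np.float64(0.1422)) (np.float64(92.3), np.float64(0.1107))
[0.57041441 0.01080923] -30.823536993720086 0.020278796749242413
[ 0.64326768 -0.02852724] -28.849774495545372 0.10305849280104734
```

Carousel has turned about 9.5° (spoke at ≈ −28.9°, dish ≈ −89°), so contact is good. Continuing about 18°.

>>> {"name": "jog_arm", "arguments": {"motion": [{"offset": [-0.4, -2, 0], "roll": 0.016, "hand": 0}, {"offset": [-0.8, -4, 0], "roll": 0.031, "hand": 0}, {"offset": [-1.2, -6, 0], "roll": 0.047, "hand": 0}, {"offset": [-1.5, -8, 0], "roll": 0.063, "hand": 0}, {"offset": [-1.8, -10, 0], "roll": 0.079, "hand": 0}, {"offset": [-2.1, -12, 0], "roll": 0.094, "hand": 0}, {"offset": [-2.3, -14, 0], "roll": 0.11, "hand": 0}, {"offset": [-2.5, -16, 0], "roll": 0.126, "hand": 0}, {"offset": [-2.7, -18, 0], "roll": 0.141, "hand": 0}, {"offset": [-2.8, -20, 0], "roll": 0.157, "hand": 0}, {"offset": [-3, -22, 0], "roll": 0.173, "hand": 0}, {"offset": [-3, -24, 0], "roll": 0.188, "hand": 0}, {"offset": [-3.1, -26, 0], "roll": 0.204, "hand": 0}, {"offset": [-3.1, -28, 0], "roll": 0.22, "hand": 0}, {"offset": [-3.1, -30, 0], "roll": 0.236, "hand": 0}, {"offset": [-3, -32, 0], "roll": 0.251, "hand": 0}, {"offset": [-3, -34, 0], "roll": 0.267, "hand": 0}, {"offset": [-2.8, -36, 0], "roll": 0.283, "hand": 0}, {"offset": [-2.7, -37, 0], "roll": 0.29, "hand": 0}, {"offset": [-2.7, -37.5, 0], "roll": 0.295, "hand": 0}]}}

```text
clock: 7.35
tool_pos: [0.6567, -0.0549, 0.0636]
orientation: [180.0, 0.0, 131.4]
force: [1.9, 0.5, 0.1]
opening: 0.0005
```

```bash
python3 - <<'E'
from h import *
import cv2
wrist("pics/w3.png")
s=cams.snapshot("top");i=s["img"][150:250,210:330,::-1];cv2.imwrite("pics/t3.png",cv2.resize(i,None,fx=6,fy=6,interpolation=cv2.INTER_CUBIC))
E
```

```text
7.35 [ 0.65665871 -0.05490988  0.06358975] [180.     0.   131.36] [1.88 0.51 0.08]
```

View pics/t3.png

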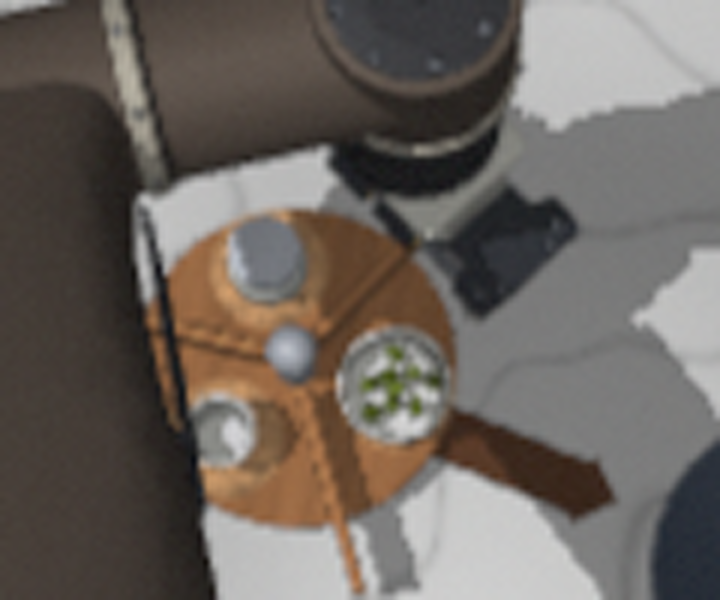

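Top crop (6x): dish rim centre (395,384), spoke C tip (358,592), tongue tip (614,497); the dish is nearly on line.

```bash
python3 - <<'E'
from h import *
s=cams.snapshot("top")
D=lambda u,v,z:(lambda q:(np.degrees(np.arctan2(*(q-H)[::-1])).round(1),np.linalg.norm(q-H).round(4)))(ray(s,(210+u/6-.42,150+v/6-.42),z))
print("dish",D(395,384,.064),"spokeC",D(358,592,.066),"tip",D(614,497,.008),"corners",D(601,458,.008),D(576,520,.008))
th=131.36-180;e=np.array([np.cos(np.radians(th)),np.sin(np.radians(th))]);p=ctrl.get_obs()["tool_pos"][:2]-H
print("d,r",p@[-e[1],e[0]],p@e)
rows(goal(-48.7,.125,.028,.063),[goal(-48.7-.45*k,.125,.028,.063) for k in range(1,17)])
E
```

```text
dish (np.float64(-105.3), np.float64(0.0616)) spokeC (np.float64(-165.8), np.float64(0.1433)) tip (np.float64(-113.0), np.float64(0.2078)) corners (np.float64(-107.2), np.float64(0.1928)) (np.float64(-119.5), np.float64(0.1926))
d,r 0.027547042882746807 0.12555999547759147
[-0.2, -1.0, -0.0] 0.008
[-0.4, -2.0, -0.0] 0.016
[-0.6, -3.0, -0.0] 0.024
[-0.8, -3.9, -0.0] 0.031
[-1.0, -4.9, -0.0] 0.039
[-1.2, -5.9, -0.0] 0.047
[-1.3, -6.9, -0.0] 0.055
[-1.5, -7.9, -0.0] 0.063
[-1.7, -8.9, -0.0] 0.071
[-1.8, -9.9, -0.0] 0.079
[-1.9, -10.9, -0.0] 0.086
[-2.1, -11.9, -0.0] 0.094
[-2.2, -12.9, -0.0] 0.102
[-2.3, -13.9, -0.0] 0.11
[-2.4, -14.9, -0.0] 0.118
[-2.5, -15.9, -0.0] 0.126
```

>>> {"name": "jog_arm", "arguments": {"motion": [{"offset": [-0.2, -1, 0], "roll": 0.008, "hand": 0}, {"offset": [-0.4, -2, 0], "roll": 0.016, "hand": 0}, {"offset": [-0.6, -3, 0], "roll": 0.024, "hand": 0}, {"offset": [-0.8, -4, 0], "roll": 0.031, "hand": 0}, {"offset": [-1, -5, 0], "roll": 0.039, "hand": 0}, {"offset": [-1.2, -6, 0], "roll": 0.047, "hand": 0}, {"offset": [-1.3, -7, 0], "roll": 0.055, "hand": 0}, {"offset": [-1.5, -8, 0], "roll": 0.063, "hand": 0}, {"offset": [-1.7, -9, 0], "roll": 0.071, "hand": 0}, {"offset": [-1.8, -10, 0], "roll": 0.079, "hand": 0}, {"offset": [-1.9, -11, 0], "roll": 0.086, "hand": 0}, {"offset": [-2.1, -12, 0], "roll": 0.094, "hand": 0}, {"offset": [-2.2, -13, 0], "roll": 0.102, "hand": 0}, {"offset": [-2.3, -13.8, 0], "roll": 0.11, "hand": 0}, {"offset": [-2.4, -14.5, 0], "roll": 0.115, "hand": 0}, {"offset": [-2.5, -15, 0], "roll": 0.119, "hand": 0}, {"offset": [-2.5, -15, 0], "roll": 0.119, "hand": 0}]}}

```text
clock: 8.92
tool_pos: [0.647, -0.0666, 0.0636]
orientation: [-180.0, -0.0, 124.6]
force: [-0.5, 0.2, -0.2]
opening: 0.0001
```

>>> {"name": "jog_arm", "arguments": {"motion": [{"offset": [0, 1, 0], "roll": 0, "hand": 0}, {"offset": [0, 4, 0], "roll": 0, "hand": 0}, {"offset": [0, 9, 0], "roll": 0, "hand": 0}, {"offset": [0, 14, 0], "roll": 0, "hand": 0}, {"offset": [0, 20, 0], "roll": 0, "hand": 0}, {"offset": [0, 20, -5], "roll": 0, "hand": 0}, {"offset": [0, 20, -20], "roll": 0, "hand": 0}, {"offset": [0, 20, -40], "roll": 0, "hand": 0}, {"offset": [0, 20, -60], "roll": 0, "hand": 0}, {"offset": [0, 20, -80], "roll": 0, "hand": 0}, {"offset": [0, 20, -100], "roll": 0, "hand": 0}, {"offset": [0, 20, -120], "roll": 0, "hand": 0}, {"offset": [0, 20, -140], "roll": 0, "hand": 0}, {"offset": [0, 20, -155], "roll": 0, "hand": 0}, {"offset": [0, 20, -165], "roll": 0, "hand": 0}, {"offset": [0, 20, -170], "roll": 0, "hand": 0}, {"offset": [0, 20, -170], "roll": 0, "hand": 0}]}}

```text
clock: 10.33
tool_pos: [0.664, -0.0551, 0.2346]
orientation: [179.9, 0.0, 124.6]
force: [-0.1, -0.1, -0.7]
opening: 0.0005
```

```bash
python3 - <<'E'
from h import *
import cv2
s,T=wrist("pics/w4.png")
for th,c in((-113.4,None),):
  for r,z in((.062,.064),(.21,.008)):
    print(r,pix(s,[H[0]+r*np.cos(np.radians(th)),H[1]+r*np.sin(np.radians(th)),z],T))
i=s["img"][0:230,0:300,::-1]; cv2.imwrite("pics/w4c.png",cv2.resize(i,None,fx=2.6,fy=2.6,interpolation=cv2.INTER_CUBIC))
E
```

```text
10.3333 [ 0.66396511 -0.05505995  0.23463863] [1.7992e+02 4.0000e-02 1.2459e+02] [-0.13 -0.12 -0.74]
0.062 [166.51598045  89.47836249]
0.21 [ 72.14929449 171.23916471]
```

View pics/w4c.png

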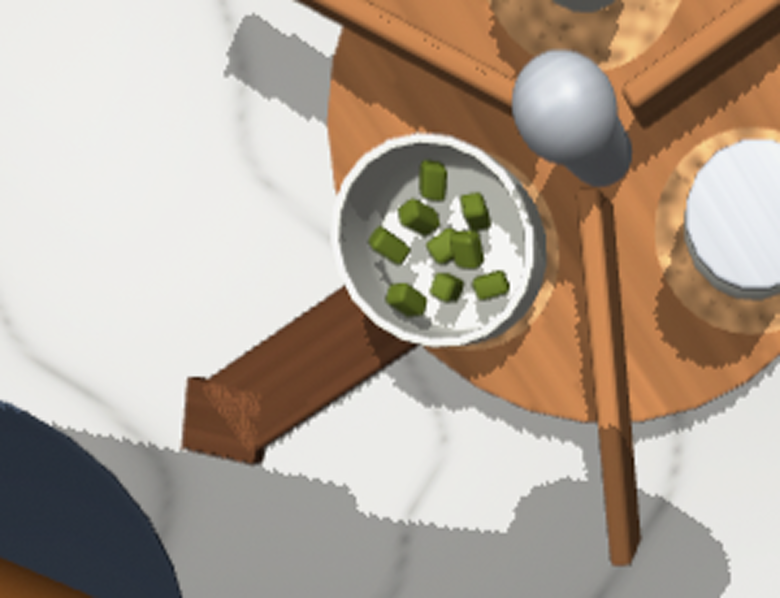

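Wrist crop: dish rim centre (437,240), tongue tip (184,450), spoke A's end at (622,560), ball (565,103). The dish is almost in line.

```bash
python3 - <<'E'
from h import *
w=dict(np.load("pics/w4.npz"));T=w["T"]
P=lambda u,v,z:ray(w,(u/2.6-.3,v/2.6-.3),z,T)
A=lambda q,h=H:(np.degrees(np.arctan2(*(q-h)[::-1])).round(1),np.linalg.norm(q-h).round(4))
b=P(565,104,.104);print("ball",b)
for h in(H,b):
  print("dish",A(P(437,240,.064),h),"tip",A(P(183,449,.008),h),"corners",A(P(190,378,.008),h),A(P(262,452,.008),h),"near rim",A(P(343,287,.008),h),A(P(418,347,.008),h),"spokeA",A(P(622,560,.067),h))
q0,q1=P(190,378,.008),P(343,287,.008)
m0,m1=P(226,415,.008),P(380,317,.008);print("tongue dir",A(m0-m1+H))
E
```

```text
ball [0.55363492 0.0194262 ]
dish (np.float64(-111.3), np.float64(0.0624)) tip (np.float64(-113.5), np.float64(0.2127)) corners (np.float64(-119.6), np.float64(0.1924)) (np.float64(-107.9), np.float64(0.1867)) near rim (np.float64(-121.3), np.float64(0.1178)) (np.float64(-103.6), np.float64(0.1071)) spokeA (np.float64(-52.7), np.float64(0.1445))
dish (np.float64(-112.5), np.float64(0.061)) tip (np.float64(-113.8), np.float64(0.2113)) corners (np.float64(-120.1), np.float64(0.1912)) (np.float64(-108.2), np.float64(0.1852)) near rim (np.float64(-122.0), np.float64(0.1167)) (np.float64(-104.2), np.float64(0.1056)) spokeA (np.float64(-52.5), np.float64(0.1427))
tongue dir (np.float64(-115.2), np.float64(0.0773))
```

```bash
python3 - <<'E'
from h import *
import cv2
s=cams.snapshot("top");i=s["img"][160:250,215:325,::-1];cv2.imwrite("pics/t4.png",cv2.resize(i,None,fx=6.6,fy=6.6,interpolation=cv2.INTER_CUBIC))
E
```

```text
(no output)
```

View pics/t4.png

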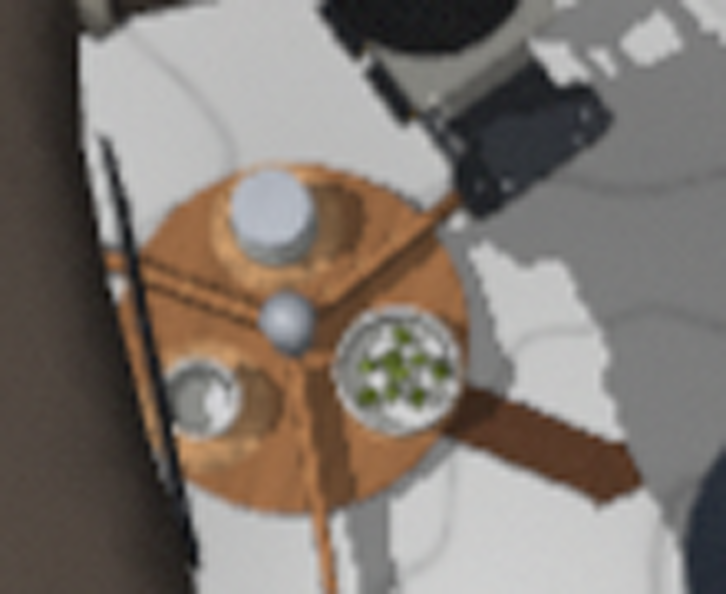

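Top crop: dish rim centre (398,371), tongue tip about (640,477); the dish is very near the line.

```bash
python3 - <<'E'
from h import *
s=cams.snapshot("top")
P=lambda u,v,z:ray(s,(215+u/6.6-.42,160+v/6.6-.42),z)
A=lambda q:(np.degrees(np.arctan2(*(q-H)[::-1])).round(1),np.linalg.norm(q-H).round(4))
print("dish",A(P(398,371,.064)),"A mid",A(P(455,203,.067)),"tip",A(P(641,478,.008)),"edges",A(P(478,382,.008)),A(P(452,438,.008)))
rows(goal(-55.4,.125,.05,.063),[goal(-55.4-k,.125,.028,.063) for k in(0,1,1.2)])
E
```

```text
dish (np.float64(-112.8), np.float64(0.0622)) A mid (np.float64(-53.5), np.float64(0.1122)) tip (np.float64(-112.7), np.float64(0.2066)) edges (np.float64(-103.3), np.float64(0.1043)) (np.float64(-122.5), np.float64(0.1023))
[0.0, -22.0, -0.0] 0.0
[-0.5, -24.2, -0.0] 0.017
[-0.6, -24.6, -0.0] 0.021
```

Estimates put the dish at about −112.6° and the tongue at −113.3°, so about 0.7° is left. One small final nudge (1.6 mm past the last contact point), then withdraw.

>>> {"name": "jog_arm", "arguments": {"motion": [{"offset": [0, 0, 8], "roll": 0, "hand": 0}, {"offset": [0, 0, 25], "roll": 0, "hand": 0}, {"offset": [0, 0, 45], "roll": 0, "hand": 0}, {"offset": [0, 0, 65], "roll": 0, "hand": 0}, {"offset": [0, 0, 85], "roll": 0, "hand": 0}, {"offset": [0, 0, 105], "roll": 0, "hand": 0}, {"offset": [0, 0, 125], "roll": 0, "hand": 0}, {"offset": [0, 0, 145], "roll": 0, "hand": 0}, {"offset": [0, 0, 160], "roll": 0, "hand": 0}, {"offset": [0, 0, 170], "roll": 0, "hand": 0}, {"offset": [0, 0, 170], "roll": 0, "hand": 0}, {"offset": [0, -5, 170], "roll": 0, "hand": 0}, {"offset": [0, -10, 170], "roll": 0, "hand": 0}, {"offset": [0, -15, 170], "roll": 0, "hand": 0}, {"offset": [0, -18, 170], "roll": 0, "hand": 0}, {"offset": [0, -19.5, 170], "roll": 0, "hand": 0}, {"offset": [-0.2, -20.5, 170], "roll": 0.005, "hand": 0}, {"offset": [-0.3, -21.2, 170], "roll": 0.01, "hand": 0}, {"offset": [-0.3, -21.6, 170], "roll": 0.012, "hand": 0}, {"offset": [-0.3, -21.6, 170], "roll": 0.012, "hand": 0}]}}

```text
clock: 12.15
tool_pos: [0.6464, -0.0676, 0.0639]
orientation: [180.0, 0.0, 123.9]
force: [1.6, 0.7, 1.1]
opening: 0.0005
```

>>> {"name": "jog_arm", "arguments": {"motion": [{"offset": [0, 0, 0], "roll": 0, "hand": 0}, {"offset": [0, 1, 0], "roll": 0, "hand": 0}, {"offset": [0, 4, 0], "roll": 0, "hand": 0}, {"offset": [0, 9, 0], "roll": 0, "hand": 0}, {"offset": [0, 15, 0], "roll": 0, "hand": 0}, {"offset": [0, 20, 0], "roll": 0, "hand": 0}, {"offset": [0, 20, -5], "roll": 0, "hand": 0}, {"offset": [0, 20, -20], "roll": 0, "hand": 0}, {"offset": [0, 20, -40], "roll": 0, "hand": 0}, {"offset": [0, 20, -60], "roll": 0, "hand": 0}, {"offset": [0, 20, -80], "roll": 0, "hand": 0}, {"offset": [0, 20, -100], "roll": 0, "hand": 0}, {"offset": [0, 20, -120], "roll": 0, "hand": 0}, {"offset": [0, 20, -140], "roll": 0, "hand": 0}, {"offset": [0, 20, -155], "roll": 0, "hand": 0}, {"offset": [0, 20, -165], "roll": 0, "hand": 0}, {"offset": [0, 20, -170], "roll": 0, "hand": 0}, {"offset": [0, 20, -170], "roll": 0, "hand": 0}]}}

```text
clock: 13.65
tool_pos: [0.6629, -0.0564, 0.2346]
orientation: [179.9, 0.0, 123.9]
force: [0.4, 0.5, 0.1]
opening: 0.0004
```

```bash
python3 - <<'E'
from h import *
import cv2
s,T=wrist("pics/w5.png")
i=s["img"][0:230,0:300,::-1]; cv2.imwrite("pics/w5c.png",cv2.resize(i,None,fx=2.6,fy=2.6,interpolation=cv2.INTER_CUBIC))
E
```

```text
13.65 [ 0.66294325 -0.05642366  0.23463261] [1.7992e+02 4.0000e-02 1.2390e+02] [0.39 0.52 0.1 ]
```

View pics/w5c.png

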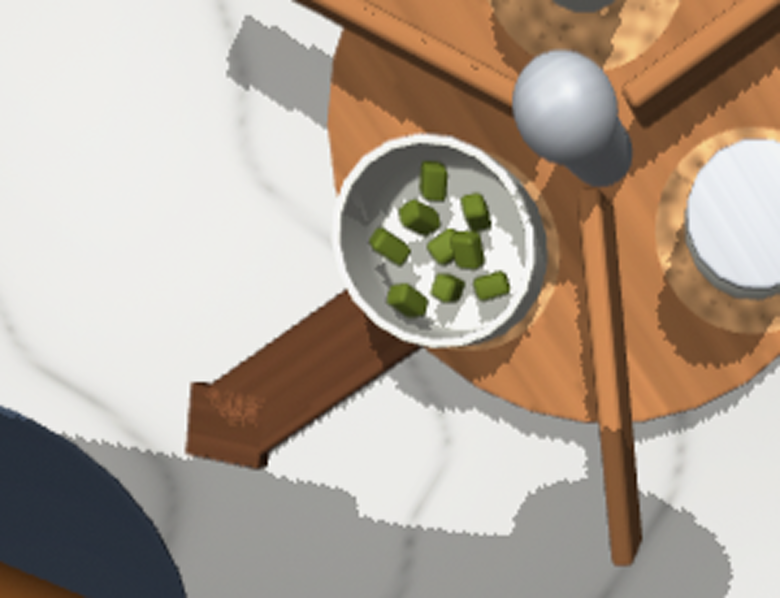

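Same spoke position in the wrist frame while the tool turned 0.7°, so the nudge took effect: dish (438,241), tongue tip (187,454), spoke end (624,560).

```bash
python3 - <<'E'
from h import *
from plant import order
w=dict(np.load("pics/w5.npz"));T=w["T"]
P=lambda u,v,z:ray(w,(u/2.6-.3,v/2.6-.3),z,T)
for h in(H,P(565,104,.104)):
  A=lambda q:(np.degrees(np.arctan2(*(q-h)[::-1])).round(1),np.linalg.norm(q-h).round(4))
  print("dish",A(P(438,241,.064)),"tip",A(P(187,454,.008)),"spokeA",A(P(623,560,.067)))
print(order.close_job())
E
```

```text
dish (np.float64(-111.7), np.float64(0.0624)) tip (np.float64(-113.5), np.float64(0.2128)) spokeA (np.float64(-53.3), np.float64(0.1445))
dish (np.float64(-112.8), np.float64(0.0609)) tip (np.float64(-113.8), np.float64(0.2113)) spokeA (np.float64(-53.0), np.float64(0.1427))
the job is handed in; nothing more can be done
None
```

I turned the carousel about 34° clockwise by pushing slowly on one spoke with the closed fingertips. I finished with a 0.7° nudge, lifted clear and handed the job in at about 14 s. The dish now stands over the tongue to within about 1–2°.

**Last checks:** they agree only to that 1–2°.
- The spoke I pushed is at −53.0° to −53.3°, which puts the dish at about −113°.
- The tongue points to about −113.3° (from −112.7° to −113.8° across the pictures).
- The dish rim itself, seen from the wrist camera, read −111.7° to −112.8°, depending on which hub point I used. That could mean it is still short by 1–2°, but it is near the limit of the 2 mm calibration.
- The top camera was the closest match, showing dish and tongue at −112.8° and −112.7°. That picture was taken before the last nudge and I did not repeat it afterwards.

**Contact:** the wrist force read 2 N or less at the end of each move. The pots sit where they were on the deck in the last wrist picture. I did not take a last full-scene picture of the other things on the counter; the fingertips went down only beside that spoke.

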